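# Clamp the short caulk tube in the vise

## Robot

A 7-joint arm with a two-finger parallel gripper is mounted at the origin on the work surface. World frame = base frame: x ahead of the robot, y to its left, z up, the work surface at z = 0. Lengths are in m, angles in rad, forces in N, time in s.
With the tool pointing down it reaches from about 0.35 to 0.9 m from the base axis. Payload 8.1 kg.
Tool frame: the origin (TCP) lies midway between the tips of the shut fingers; the grasp point (between the pads) lies arm.grip_depth behind it (arm.grip_depth is the distance from the TCP to the grasp point, in m); z points along the fingers, y is the line along which they close (so a half turn about z gives the same grasp; the last joint's range is limited). The gripper opens to 92 mm and grips with 3 to 60 N. Pads are 19 mm wide; open, the fingers measure 130 mm over their backs; the gripper's body (75 mm by 190 mm) begins 47 mm behind the grasp point.
Start: joints at [1.24, 0.434, 0.025, 1.573, -0.012, 1.134, -0.075], TCP at [0.141, -0.609, 0.227] pointing down, gripper open.
Joint ranges: [-2.62, 2.62], [-0.44, 2.09], [-1.27, 1.32], [0.08, 2.57], [-1.32, 4.46], [0.12, 2], [-2.74, 2.74]. Speed limits (rad/s): [2.22, 2.22, 3.01, 3.01, 3.14, 3.14, 3.14].

## Interface

Orientations are given as a unit quaternion [w, x, y, z].
In Python, from plant import status, camera, arm gives the robot as it stands.
- The arm moves only by the tool apply_moves, never from a script. Its argument "steps" is a list of rows, each a list of 5 numbers: the shift along the world's x, y, z in units of 0.03 m (1.0 is 0.03 m), then the turn about the world's z in units of 10 degrees (1.0 is 10 degrees), then the opening, from 0 (shut) to 1 (fully open). In form: [[dx, dy, dz, spin, fingers], ...]. A call has 1 to 12 rows; each row shifts and turns the commanded pose from where the row before left it; what a row does not reach is not made up. A row lasts 1/8 s, in which the tool goes at most 62.5 mm and 10.7 degrees, less where a joint would pass 70% of its speed; a pose out of reach is approached as far as the arm can. A call with a number of a shift or a turn outside -1 to 1 is refused whole. A call with a gripper value outside its range is refused whole. The fingers move at their own pace and stop on an object; "newtons" is the grip in N (left out, the last holds). Time passes only in rows, so rows that do not move let the fingers close. It gives the time, the measured TCP pose, the force, the opening and the grip force at its end, in the units of the state.
- status.state(): the state, without advancing time (a new reading comes with each control period).
- camera(name): name is "side" or "top" or "wrist"; returns a dict with "img" (420x560x3 uint8, red, green, blue), "depth" (420x560 float32, m along the optical axis (not along the pixel's ray), 0 where there is no reading), "K" (3x3 intrinsics, pixels), "pose" (4x4, takes a point from camera to world coordinates); the wrist camera has in their place "mount" (4x4, takes a point from camera to tool coordinates, whose origin is the TCP and whose axes are the flange's). Camera axes: x right, y down, z forward; pixel columns grow to the right and rows downward; lengths in m; the calibration is good to about 2 mm. The wrist camera is an equidistant fisheye: a pixel r from the principal point sees the ray r / f radians off the axis. A picture is of the moment at which its call begins: read the wrist's pose just before it.
- arm.sign_off(): hands the job in; it is judged then, once.
The state is a dict: "t": time; "qpos": joint angles; "qd": joint speeds; "tau": joint torques, N m; "eef_pos": TCP position; "ee_rot": TCP orientation; "wrist_force": force on the tool from outside, world axes, zero at the start; "torque": the same for the moment, N m; "grip_width": finger opening in m; "grasp_force": force on a finger pad.
Only numpy, scipy, OpenCV 4.12 (cv2) and the standard library are available. Lean on these libraries where they do the work, as an engineer would, in place of code of your own. Each camera call takes 0.05 s, during which the arm holds its last target. There are 200 camera calls.

## Task

Stand the short, stout caulk tube upright in the middle of the vise's open jaws and let go of it. Then crank the vise's handle clockwise, seen from above, until the moving jaw's springy pad is pressed onto the tube and holds it against the fixed jaw, snug by roughly another tenth of a turn, and let go.

Things in the scene. Friction and masses are not known exactly. Their poses are not given: they have to be found in the camera images.
- tube_center (a point): Centre of the short stout caulk tube: white cylinder, 50 mm diameter, 105 mm tall, with an 18 mm wide, 20 mm high spout on top; 0.25 kg, loose, upright. Point: on its axis, 52.5 mm above its foot; z up the tube. It stands in a row (along y, 130 mm apart, any order) with two white bystanders: a wider, lower jar (70 mm lid, 88 mm tall) and a slim tube (36 mm diameter, cone nozzle).
- vise: Small grey vise, fixed. Origin: on its underside, middle of the open jaw gap; z up, +y from fixed jaw to moving jaw and crank. Bed 100 mm wide (x), top at z = 15 mm, y = -80 to 220 mm. Fixed jaw's face at y = -44 mm, moving pad's face at +44 mm at crank 0. Jaws 80 mm wide (x), up to z = 54 mm. The crank turns about an upright axis at x = 0, y = 175 mm, over a gearbox up to z = 55 mm.
- knob (a point): Middle of the crank's upright black grip: a cylinder 22 mm in diameter and 46 mm tall (70 to 116 mm above the shelf, this point at 93 mm), which spins freely on the end of the flat crank arm (arm top 69 mm above the shelf). It travels in a level circle of 50 mm radius about the crank's axis.
- crank (a joint): Crank angle, rad: 0 = jaws open, arm along the vise's +y; grows clockwise from above; starts at 0 to 0.6, stop at 6.5. Jaw gap = 88 mm - 8 mm per rad, so the pad starts to press the tube onto the fixed jaw at 4.75; the sprung pad then gives 8 mm (1 rad) at 2.5 N/mm, then is solid. The grip takes about 4 N to move, up to 3.5 N more while the pad is pressed. It stays where left.
Things that resemble listed ones, but are neither listed nor needed, are in the scene too. What is shaped like the part that bears tube_center but purple or yellow is not meant.

How it is judged:
On the way:
1. the short tube stands upright on the vise's bed between the open jaws, let go (x of tube_center in the frame of vise between -0.025 and 0.025 m and y of tube_center in the frame of vise between -0.024 and 0.024 m and z of tube_center in the frame of vise between 0.06 and 0.076 m and angle between tube_center's own z axis and vertical below 0.14 rad and contact force between the fingers and tube below 0.2 N and value of joint crank below 4.5 rad), for 0.2 s.
At the end, for the whole second after the job is handed in: The short tube stands upright (within 8 degrees) on the vise's bed, within 25 mm of the middle of the jaws' width, pressed between the fixed jaw and the moving jaw's pad (crank at 4.85 rad or beyond, the tube's axis 18 to 32 mm from the fixed jaw's face), everything at rest and released (x of tube_center in the frame of vise between -0.025 and 0.025 m and y of tube_center in the frame of vise between -0.026 and -0.012 m and z of tube_center in the frame of vise between 0.06 and 0.076 m and angle between tube_center's own z axis and vertical below 0.14 rad and value of joint crank above 4.85 rad and velocity of joint crank between -0.05 and 0.05 rad/s and linear speed of tube below 0.02 m/s); the robot touches nothing.
It also fails if it takes over 59 s, if anything falls off the work surface, if the arm or the gripper's body presses on something with over 40 N, if the wrist force passes 120 N, or if a joint passes its speed limit or range.

## Working session

There is one attempt and no reset: what is moved stays moved. The work goes in short steps, Python scripts to look and compute and a tool call to move; the robot and the scene stay as the last step left them, time stands still between calls to the robot, and variables do not carry over. Pictures are saved under pics/ and viewed, at most 10 in all, crops included, and the job is handed in when it is done.

Besides the shell and the picture viewer there is one more tool, called as name(argument=value, ...), one argument or row to a line, values as JSON. apply_moves: Moves the arm, as the interface text tells. Shifts and turns lie within -1 to 1; 1 stands for 0.03 m of shift or 10 degrees of turn. Its arguments: {"type":"object","properties":{"steps":{"type":"array"},"newtons":{"type":"number"}},"required":["steps"]}

```bash
mkdir -p pics
python3 - <<'E'
from plant import status,camera,arm
import cv2,numpy as np
s=status.state();print(s,arm.grip_depth)
for n in("top","side"):
    c=camera(n);cv2.imwrite(f"pics/{n}0.png",c["img"][:,:,::-1]);np.savez(f"{n}0.npz",**c);print(n,c["K"],c["pose"])
E
```

```text
{'t': 0.0, 'qpos': array([ 1.24036363,  0.43523163,  0.02495044,  1.57410423, -0.01163137,
        1.13401323, -0.07508148]), 'qd': array([-8.13505776e-04,  1.00420918e-03, -1.20027823e-03,  6.39717027e-04,
       -8.79005279e-05, -1.48316973e-03, -1.88432741e-04]), 'tau': array([ 3.02620974e-04, -6.67857242e+01,  9.84650105e-01, -3.14455891e+01,
       -6.07008906e-02,  4.32223734e-02,  1.28310089e-04]), 'eef_pos': array([ 0.14101448, -0.6083459 ,  0.22593658]), 'ee_rot': array([-7.92593889e-04,  9.93520737e-01,  1.13648126e-01, -1.45134370e-04]), 'wrist_force': array([-0.57489039, -0.35732813, -0.04067869]), 'torque': array([-0.01848358,  0.01443574,  0.01378865]), 'grasp_force': 0.0, 'grip_width': 0.09156910512284393} 0.0188
top [[463.95560602   0.         281.7502049 ]
 [  0.         463.95560602 217.23421796]
 [  0.           0.           1.        ]] [[-0.07368371 -0.9725698   0.22063251  0.27768313]
 [-0.99727959  0.07140703 -0.01828804 -0.06188583]
 [ 0.00203168 -0.22137983 -0.97518554  1.22516671]
 [ 0.          0.          0.          1.        ]]
side [[488.91814638   0.         275.61384211]
 [  0.         488.91814638 213.69388468]
 [  0.           0.           1.        ]] [[-0.95586788 -0.19766409  0.21736032  0.2439269 ]
 [-0.29376326  0.6318361  -0.71727699  0.79265225]
 [ 0.0044438  -0.74947452 -0.66201828  0.88044454]
 [ 0.          0.          0.          1.        ]]
```

View pics/top0.png

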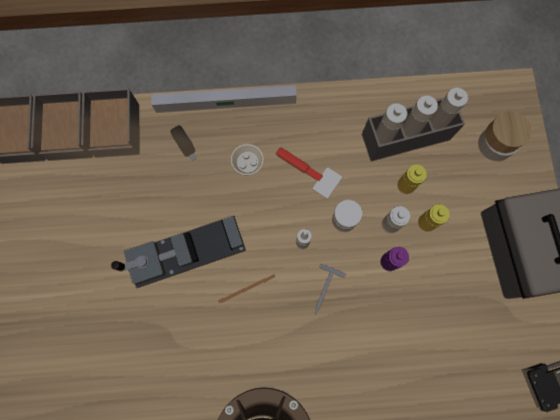

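View pics/side0.png

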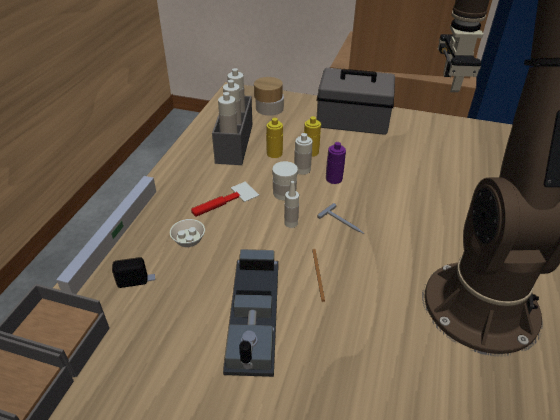

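The top view shows the stout tube at (399,217), jar (347,215), slim tube (304,238), vise centred about (185,250) with its knob at (118,266), and the fixed jaw at (233,232). Yellow and purple lookalikes stand close to the tube.

```bash
cat > h.py <<'E'
import numpy as np,cv2
def cloud(c):
    v,u=np.mgrid[:420,:560];K=c["K"];d=c["depth"]
    p=np.stack([(u-K[0,2])/K[0,0]*d,(v-K[1,2])/K[1,1]*d,d],-1)
    return p@c["pose"][:3,:3].T+c["pose"][:3,3]
def circ(p):
    A=np.c_[2*p[:,:2],np.ones(len(p))];s=np.linalg.lstsq(A,(p[:,:2]**2).sum(1),rcond=None)[0]
    return s[:2],np.sqrt(s[2]+s[:2]@s[:2])
E
python3 - <<'E'
from h import *
T=dict(np.load("top0.npz"));S=dict(np.load("side0.npz"))
t=cloud(T);s=cloud(S)
for n,(u,v) in dict(tube=(399,217),jar=(347,212),slim=(304,236),y1=(415,176),y2=(437,216),pur=(398,258),knob=(118,266),fix=(233,232)).items(): print(n,t[v,u].round(4))
c0=t[212:222,394:405].reshape(-1,3); c0=c0[c0[:,2]>.08][:,:2].mean(0);print("c0",c0)
for nm,P in(("top",t),("side",s)):
    q=P.reshape(-1,3)
    n=q[np.hypot(*(q[:,:2]-c0).T)<.045]
    m=n[n[:,2]>.12-.006]; print(nm,"spout",m.mean(0),len(m),n[:,2].max())
    m=n[(n[:,2]>.02)&(n[:,2]<.09)]; print("body",len(m),circ(m) if len(m)>9 else "")
    m=n[(n[:,2]>.098)&(n[:,2]<.112)]
    if len(m)>9:print("shoulder",cv2.minEnclosingCircle(m[:,:2].astype(np.float32)))
    # vise
    r=q[(q[:,1]>.05)&(q[:,1]<.42)&(q[:,0]>.1)&(q[:,0]<.36)]
    for lo,hi in((.009,.019),(.048,.06),(.062,.075),(.108,.125)):
        m=r[(r[:,2]>lo)&(r[:,2]<hi)]
        if len(m)>4:print(lo,hi,len(m),cv2.minAreaRect(m[:,:2].astype(np.float32)),m.mean(0).round(4))
E
```

```text
tube [ 0.5074 -0.3685  0.1198]
jar [ 0.5358 -0.2478  0.0907]
slim [ 0.4757 -0.1323  0.1289]
y1 [ 0.6112 -0.4247  0.1114]
y2 [ 0.505  -0.4651  0.1102]
pur [ 0.407  -0.352   0.1238]
knob [0.4382 0.3173 0.1149]
fix [0.5133 0.0441 0.0525]
c0 [ 0.50957466 -0.36996138]
top spout [ 0.51295008 -0.37337405  0.12372219] 51 0.12912223287713775
body 164 (array([ 0.51386935, -0.37438355]), np.float64(0.02498155134231594))
shoulder ((0.5148670077323914, -0.3735611140727997), 0.025995654985308647)
0.009 0.019 53 ((0.22882398962974548, 0.07462446391582489), (0.25871846079826355, 0.040126997977495193), 1.7656075954437256) [0.1891 0.0651 0.0123]
side spout [ 0.51488376 -0.37128905  0.12267539] 41 0.13012920800318228
body 328 (array([ 0.51526742, -0.37306504]), np.float64(0.022809909225992606))
shoulder ((0.5148462057113647, -0.37424254417419434), 0.026898186653852463)
0.009 0.019 73 ((0.22987881302833557, 0.07300560176372528), (0.045195143669843674, 0.25934866070747375), 89.87649536132812) [0.18   0.0652 0.0129]
```

Run:
```python
from h import *
for f in("top0","side0"):
    q=cloud(dict(np.load(f+".npz"))).reshape(-1,3)
    r=q[(q[:,1]>0)&(q[:,1]<.38)&(q[:,0]>.36)&(q[:,0]<.6)]
    for lo,hi in((.010,.06),(.010,.02),(.049,.06),(.063,.075),(.108,.125),(.075,.125)):
        m=r[(r[:,2]>lo)&(r[:,2]<hi)]
        if len(m)>4:print(f,lo,hi,len(m),cv2.minAreaRect(m[:,:2].astype(np.float32)),m.mean(0).round(4), circ(m) if lo>.07 else '')
```

```text
top0 0.01 0.06 4202 ((0.4335402548313141, 0.16314880549907684), (0.1995231956243515, 0.3001086413860321), 14.250762939453125) [0.476  0.1708 0.035 ] 
top0 0.01 0.02 1894 ((0.47648724913597107, 0.15018503367900848), (0.29245659708976746, 0.2027226984500885), 82.478271484375) [0.4822 0.1411 0.0154] 
top0 0.049 0.06 1835 ((0.47952771186828613, 0.17357642948627472), (0.09038758277893066, 0.2919599711894989), 14.933895111083984) [0.4723 0.1979 0.0546] 
top0 0.063 0.075 182 ((0.448733925819397, 0.2972983121871948), (0.026180889457464218, 0.06767958402633667), 9.51897144317627) [0.4485 0.2907 0.0699] 
top0 0.108 0.125 69 ((0.4413335621356964, 0.3249402344226837), (0.020079683512449265, 0.018623698502779007), 1.1968120336532593) [0.441  0.3242 0.1155] (array([0.44129741, 0.32467492]), np.float64(0.007763043999031433))
top0 0.075 0.125 117 ((0.44707831740379333, 0.3004807233810425), (0.021313682198524475, 0.0701451227068901), 12.995124816894531) [0.441  0.3191 0.1051] (array([0.44639143, 0.30313364]), np.float64(0.021811539043227926))
side0 0.01 0.06 5219 ((0.4336091876029968, 0.1627859026193
[... 290 characters left out ...]
7279699444770813), (0.08995813876390457, 0.2974180579185486), 15.106369018554688) [0.4718 0.208  0.0554] 
side0 0.063 0.075 157 ((0.4505741000175476, 0.2981196641921997), (0.027351487427949905, 0.07266492396593094), 7.321683406829834) [0.4509 0.283  0.0716] 
side0 0.108 0.125 125 ((0.44231823086738586, 0.3253822922706604), (0.02105555683374405, 0.02101731300354004), 40.584877014160156) [0.4419 0.327  0.1158] (array([0.44244234, 0.32581813]), np.float64(0.008133436141955665))
side0 0.075 0.125 244 ((0.4471765458583832, 0.3054184913635254), (0.022707289084792137, 0.06309716403484344), 10.872161865234375) [0.4412 0.3283 0.1034] (array([0.44598487, 0.31195094]), np.float64(0.020125522590184162))
```

apply_moves(
  steps=[
    [1,0.65,0,0.64,1],
    [1,0.65,0,0.64,1],
    [1,0.65,0,0.64,1],
    [1,0.65,0,0.64,1],
    [1,0.65,0,0.64,1],
    [1,0.65,0,0.64,1],
    [1,0.65,0,0.64,1],
    [1,0.65,0,0.64,1],
    [1,0.65,0,0.64,1],
    [1,0.65,0,0.64,1],
    [1,0.65,0,0.64,1],
    [0.45,0.65,0,0.64,1],
  ],
)

```text
t: 1.6
eef_pos: [0.487, -0.3728, 0.2265]
ee_rot: [-0.0, 0.705, 0.709, 0.0]
wrist_force: [-0.5, 0.2, -0.0]
grip_width: 0.092
grasp_force: 0.0
```

apply_moves(
  steps=[
    [0.92,0,0,0,1],
    [0,0,-0.9,0,1],
    [0,0,-0.9,0,1],
    [0,0,-0.9,0,1],
    [0,0,-0.9,0,1],
    [0,0,-0.8,0,1],
    [0,0,-0.5,0,1],
    [0,0,-0.3,0,1],
    [0,0,0,0,1],
  ],
)

```text
t: 2.72
eef_pos: [0.5123, -0.3746, 0.0705]
ee_rot: [-0.0, 0.708, 0.706, -0.0]
wrist_force: [0.2, 0.2, 0.4]
grip_width: 0.0919
grasp_force: 0.0
```

apply_moves(
  steps=[
    [0.06,0.03,0,0,0],
    [0,0,0,0,0],
    [0,0,0,0,0],
    [0,0,0,0,0],
    [0,0,0,0,0],
    [0,0,0,0,0],
  ],
  newtons=20,
)

```text
t: 3.48
eef_pos: [0.514, -0.374, 0.0708]
ee_rot: [0.0, 0.708, 0.706, -0.0]
wrist_force: [0.2, -0.2, 1.4]
grip_width: 0.0494
grasp_force: 20.0
```

apply_moves(
  steps=[
    [0,0,0.5,0,0],
    [0,0,1,0,0],
    [0,0,1,0,0],
    [0,0,1,0,0],
    [0,0,1,0,0],
    [0,0,1,0,0],
    [0,0,0.5,0,0],
    [0,1,0,0,0],
    [0,1,0,0,0],
    [0,1,0,0,0],
    [0,1,0,0,0],
    [0,1,0,0,0],
  ],
)

```text
t: 4.97
eef_pos: [0.5136, -0.2229, 0.2505]
ee_rot: [-0.0, 0.708, 0.706, -0.0]
wrist_force: [0.1, -0.3, -1.2]
grip_width: 0.0497
grasp_force: 20.0
```

apply_moves(
  steps=[
    [0,1,0,0.15,0],
    [0,1,0,0.15,0],
    [0,1,0,0.15,0],
    [0,1,0,0.15,0],
    [0,1,0,0.15,0],
    [0,1,0,0.15,0],
    [0,1,0,0.15,0],
    [0,1,0,0.15,0],
    [-0.2,1,0,0.15,0],
    [-0.3,1,0,0.15,0],
    [0,0.5,0,0,0],
    [0,0,0,0,0],
  ],
)

```text
t: 6.48
eef_pos: [0.4992, 0.092, 0.2508]
ee_rot: [0.0, 0.609, 0.793, 0.0]
wrist_force: [-0.2, -0.6, -1.1]
grip_width: 0.05
grasp_force: 20.0
```

Run:
```python
from plant import camera
from h import *
R=np.array([[.9659,.2588],[-.2588,.9659]])
for n in("side",):
    c=camera(n);cv2.imwrite(f"pics/{n}1.png",c["img"][:,:,::-1])
    q=cloud(c).reshape(-1,3);np.savez("side1.npz",**c)
    v=(q[:,:2]-[.4983,.1075])@R.T
q=cloud(dict(np.load("top0.npz"))).reshape(-1,3);v=(q[:,:2]-[.4983,.1075])@R.T
m=(abs(v[:,0])<.12)&(v[:,1]>-.1)&(v[:,1]<.1)
j=m&(q[:,2]>.046)&(q[:,2]<.06)
for sgn in(-1,1):
    k=j&(v[:,1]*sgn>0);print(sgn,np.percentile(v[k],[1,50,99],axis=0).round(4).tolist())
```

```text
-1 [[-0.0396, -0.0773], [-0.0007, -0.0609], [0.0388, -0.0441]]
1 [[-0.0399, 0.0444], [-0.0015, 0.0684], [0.0384, 0.0922]]
```

View pics/side1.png

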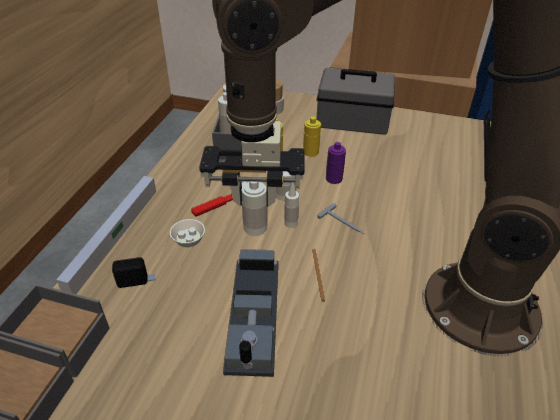

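The side view shows the tube held upright at (255,205), above and behind the vise's fixed jaw as expected from the vise fit.

apply_moves(
  steps=[
    [0.07,0.13,-0.5,0,0],
    [0,0,-1,0,0],
    [0,0,-1,0,0],
    [0,0,-1,0,0],
    [0,0,-0.9,0,0],
    [0,0,-0.5,0,0],
    [0,0,-0.35,0,0],
    [0,0,-0.15,0,0],
    [0,0,0,0,0],
  ],
)

```text
t: 7.65
eef_pos: [0.5014, 0.095, 0.089]
ee_rot: [0.0, 0.61, 0.793, 0.0]
wrist_force: [1.2, 0.2, -1.9]
grip_width: 0.0497
grasp_force: 20.0
```

apply_moves(
  steps=[
    [0,0,-0.05,0,0],
    [0,0,-0.05,0,0],
    [0,0,0,0,0],
  ],
)

```text
t: 8.02
eef_pos: [0.5012, 0.0949, 0.0859]
ee_rot: [0.0, 0.61, 0.793, 0.0]
wrist_force: [-0.5, -0.1, -2.6]
grip_width: 0.0494
grasp_force: 20.0
```

apply_moves(
  steps=[
    [0,0,-0.03,0,0],
    [0,0,0,0,0],
  ],
)

```text
t: 8.28
eef_pos: [0.5012, 0.095, 0.0857]
ee_rot: [0.0, 0.61, 0.793, 0.0]
wrist_force: [-3.5, -1.0, 9.7]
grip_width: 0.0498
grasp_force: 20.0
```

Contact with the bed; release, then lift.

apply_moves(
  steps=[
    [0,0,0,0,0.75],
    [0,0,0,0,0.85],
    [0,0,0,0,0.85],
    [0,0,0,0,0.85],
    [0,0,0.5,0,0.85],
    [0,0,1,0,0.85],
    [0,0,1,0,0.85],
    [0,0,0.7,0,0.85],
  ],
)

```text
t: 9.28
eef_pos: [0.5016, 0.0953, 0.1833]
ee_rot: [0.001, 0.61, 0.793, 0.001]
wrist_force: [0.6, 0.2, -0.0]
grip_width: 0.078
grasp_force: 0.0
```

Run:
```python
from plant import camera,status
from h import *
print(status.state()["eef_pos"])
R=np.array([[.9659,.2588],[-.2588,.9659]])
for n in("side","top"):
    c=camera(n);cv2.imwrite(f"pics/{n}2.png",c["img"][:,:,::-1])
    q=cloud(c).reshape(-1,3);v=(q[:,:2]-[.4983,.1075])@R.T
    m=(np.hypot(v[:,0],v[:,1]+.012)<.04)&(q[:,2]>.06)&(q[:,2]<.11);print(n,m.sum(),circ(v[m]))
    m=(np.hypot(v[:,0],v[:,1]+.012)<.04)&(q[:,2]>.126)&(q[:,2]<.142);print("spout",v[m].mean(0),q[m,2].max())
    m=(np.hypot(v[:,0],v[:,1]-.175)<.08)&(q[:,2]>.108)&(q[:,2]<.122);print("knob",v[m].mean(0),m.sum())
```

```text
[0.501552   0.09530452 0.18325304]
side 357 (array([ 0.00126587, -0.0145623 ]), np.float64(0.024267731708323755))
spout [ 0.00081416 -0.01199267] 0.14184779432130368
knob [0.002443   0.22637362] 121
top 0 (array([0., 0.]), np.float64(0.0))<stdin>:9: RuntimeWarning: Mean of empty slice.
  ret = um.true_divide(
Traceback (most recent call last):
ValueError: zero-size array to reduction operation maximum which has no identity
```

View pics/side2.png

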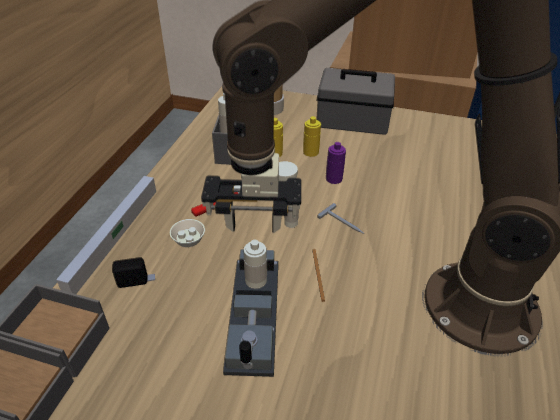

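The tube stands upright between the jaws at (255,265), about 13 mm toward the fixed jaw; knob at (245,352).

apply_moves(
  steps=[
    [-0.25,0.96,0,0,0.7],
    [-0.25,0.96,0,0,0.7],
    [-0.25,0.96,0,0,0.7],
    [-0.25,0.96,0,0,0.7],
    [-0.25,0.96,0,0,0.7],
    [-0.25,0.96,0,0,0.7],
    [-0.25,0.96,0,0,0.7],
    [-0.25,0.96,0,0,0.7],
    [0,0,-0.9,0,0.7],
    [0,0,-0.9,0,0.7],
    [0,0,-0.8,0,0.7],
    [0,0,-0.5,0,0.7],
  ],
)

```text
t: 10.88
eef_pos: [0.4406, 0.3248, 0.0865]
ee_rot: [-0.0, 0.61, 0.793, -0.001]
wrist_force: [-0.3, -0.6, -0.4]
grip_width: 0.0641
grasp_force: 0.0
```

apply_moves(
  steps=[
    [0.05,0.03,-0.25,0,0.7],
    [0,0,0,0,0],
    [0,0,0,0,0],
    [0,0,0,0,0],
    [0,0,0,0,0],
    [0,0,0,0,0],
  ],
  newtons=25,
)

```text
t: 11.62
eef_pos: [0.4421, 0.3261, 0.0805]
ee_rot: [-0.0, 0.61, 0.793, -0.0]
wrist_force: [-2.1, -1.0, 3.8]
grip_width: 0.0216
grasp_force: 25.0
```

```bash
cat > arc.py <<'E'
import sys,numpy as np
from plant import status
R=np.array([[.9659,.2588],[-.2588,.9659]]);ax=np.array([.4983,.1075])+.175*R[1]
p=status.state()["eef_pos"];v=(p[:2]-ax)@R.T;th=np.arctan2(v[0],v[1])%(2*np.pi)
print("pos",p,"r",np.hypot(*v),"th",th)
a=np.arange(th,float(sys.argv[1])+.001,float(sys.argv[2]))
k=ax+.05*np.c_[np.sin(a),np.cos(a)]@R
for t,d in zip(a[1:],np.diff(np.vstack([p[:2],k[1:]]),axis=0)/.03):print(round(t,2),d.round(2).tolist())
E
python3 arc.py 5.5 0.3
```

```text
pos [0.44211871 0.32612223 0.0805323 ] r 0.05077013967233748 th 0.04559223566954031
0.35 [0.5, 0.01]
0.65 [0.48, -0.12]
0.95 [0.43, -0.25]
1.25 [0.33, -0.37]
1.55 [0.21, -0.45]
1.85 [0.07, -0.49]
2.15 [-0.08, -0.49]
2.45 [-0.22, -0.45]
2.75 [-0.34, -0.36]
3.05 [-0.44, -0.24]
3.35 [-0.49, -0.1]
3.65 [-0.5, 0.05]
3.95 [-0.46, 0.19]
4.25 [-0.38, 0.32]
4.55 [-0.27, 0.42]
4.85 [-0.14, 0.48]
5.15 [0.01, 0.5]
5.45 [0.16, 0.47]
```

apply_moves(
  steps=[
    [0.5,0.01,0,0,0],
    [0.48,-0.12,0,0,0],
    [0.43,-0.25,0,0,0],
    [0.33,-0.37,0,0,0],
    [0.21,-0.45,0,0,0],
    [0.07,-0.49,0,0,0],
    [-0.08,-0.49,0,0,0],
    [0,0,0,0,0],
  ],
)

```text
t: 12.62
eef_pos: [0.4993, 0.2612, 0.0805]
ee_rot: [-0.001, 0.61, 0.793, -0.001]
wrist_force: [-8.1, -0.8, 7.4]
grip_width: 0.0214
grasp_force: 25.0
```

```bash
python3 arc.py 5.5 0.3
```

```text
pos [0.49931911 0.26121715 0.08045738] r 0.048774497238410826 th 2.1519806475960626
2.45 [-0.19, -0.46]
2.75 [-0.35, -0.36]
3.05 [-0.44, -0.24]
3.35 [-0.49, -0.1]
3.65 [-0.5, 0.05]
3.95 [-0.46, 0.19]
4.25 [-0.38, 0.32]
4.55 [-0.27, 0.42]
4.85 [-0.13, 0.48]
5.15 [0.01, 0.5]
5.45 [0.16, 0.47]
```

apply_moves(
  steps=[
    [-0.19,-0.46,0,0,0],
    [-0.35,-0.36,0,0,0],
    [-0.44,-0.24,0,0,0],
    [-0.49,-0.1,0,0,0],
    [-0.5,0.05,0,0,0],
    [-0.46,0.19,0,0,0],
    [-0.38,0.32,0,0,0],
    [0,0,0,0,0],
  ],
)

```text
t: 13.62
eef_pos: [0.4151, 0.2431, 0.0804]
ee_rot: [-0.0, 0.609, 0.793, -0.001]
wrist_force: [-6.6, -1.8, 9.2]
grip_width: 0.0212
grasp_force: 25.0
```

```bash
python3 arc.py 5.5 0.15
python3 - <<'E'
from plant import camera
import cv2
cv2.imwrite("pics/side3.png",camera("side")["img"][150:400,150:400,::-1])
E
```

```text
pos [0.41507632 0.24308371 0.08042699] r 0.05057304177339955 th 4.251525006069468
4.4 [-0.14, 0.21]
4.55 [-0.12, 0.22]
4.7 [-0.09, 0.23]
4.85 [-0.05, 0.24]
5.0 [-0.01, 0.25]
5.15 [0.03, 0.25]
5.3 [0.06, 0.24]
5.45 [0.1, 0.23]
```

View pics/side3.png

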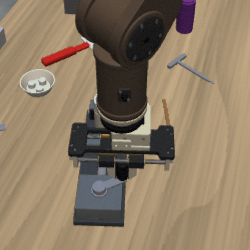

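The gripper holds the knob at the crank's far side (crop about (120,172)); the tube is hidden behind the gripper. Continue slowly.

apply_moves(
  steps=[
    [-0.14,0.21,0,0,0],
    [-0.12,0.22,0,0,0],
    [-0.09,0.23,0,0,0],
    [-0.05,0.24,0,0,0],
    [-0.01,0.25,0,0,0],
    [0.03,0.25,0,0,0],
    [0.06,0.24,0,0,0],
    [0.05,0.12,0,0,0],
    [0,0,0,0,0],
    [0,0,0,0,0],
  ],
)

```text
t: 14.92
eef_pos: [0.4061, 0.297, 0.0804]
ee_rot: [-0.001, 0.609, 0.793, -0.001]
wrist_force: [-10.0, 1.0, 9.5]
grip_width: 0.0217
grasp_force: 25.0
```

```bash
python3 arc.py 5.5 0.1
```

```text
pos [0.40607617 0.29695333 0.08044515] r 0.0511824001974436 th 5.384569404942387
5.48 [0.11, 0.13]
```

Crank is at about 5.38; release, lift straight up and look.

apply_moves(
  steps=[
    [0,0,0,0,0.5],
    [0,0,0,0,0.5],
    [0,0,0,0,0.5],
    [0,0,0.7,0,0.5],
    [0,0,1,0,0.5],
    [0,0,1,0,0.5],
    [0,0,1,0,0.5],
    [-0.3,1,1,0,0.5],
    [-0.3,1,1,0,0.5],
    [-0.3,1,0,0,0.5],
    [0,0,0,0,0.5],
    [0,0,0,0,0.5],
  ],
)

```text
t: 16.42
eef_pos: [0.3817, 0.3854, 0.2509]
ee_rot: [0.0, 0.61, 0.792, -0.0]
wrist_force: [0.7, 0.2, 0.1]
grip_width: 0.0461
grasp_force: 0.0
```

Run:
```python
from plant import camera,status
from h import *
s=status.state();print(s["t"],s["eef_pos"],s["wrist_force"])
R=np.array([[.9659,.2588],[-.2588,.9659]])
c=camera("top");cv2.imwrite("pics/top4.png",cv2.resize(c["img"][150:350,50:300,::-1],None,fx=2,fy=2))
q=cloud(c).reshape(-1,3);v=(q[:,:2]-[.4983,.1075])@R.T
d=np.hypot(v[:,0],v[:,1]+.019)
m=(d<.028)&(q[:,2]>.113)&(q[:,2]<.126);print("shoulder",cv2.minEnclosingCircle(v[m].astype(np.float32)),m.sum())
m=(d<.03)&(q[:,2]>.133)&(q[:,2]<.146);print("spout",v[m].mean(0),q[m,2])
m=(np.hypot(v[:,0],v[:,1]-.175)<.08)&(q[:,2]>.108)&(q[:,2]<.122);k=v[m].mean(0)-[0,.175];print("knob",k,m.sum(),np.arctan2(*k)+2*np.pi)
m=(abs(v[:,0])<.05)&(v[:,1]>0)&(v[:,1]<.08)&(q[:,2]>.046)&(q[:,2]<.06);print("pad y",np.percentile(v[m,1],[1,5,50]))
```

```text
16.425 [0.38172939 0.38543767 0.25089087] [0.69463905 0.24191348 0.06077238]
shoulder ((-5.67861607123632e-05, -0.018502894788980484), 0.025167394429445267) 240
spout [-0.00045602 -0.01883011] [0.13910583 0.14268329 0.13713887 0.14023823 0.14251633 0.1379728
 0.14012593 0.14048241 0.14252794 0.13874472 0.13874536 0.14008247
 0.1435014  0.14117412 0.13730832 0.13609925 0.14567654 0.14075866
 0.13733756 0.13804438 0.1431001  0.1414774  0.1376839  0.14444045
 0.13980488 0.14161028 0.13662765 0.14079448 0.14268157 0.13665661
 0.13771124 0.13607312 0.14084499 0.1409899  0.14395935 0.14077995
 0.13584076 0.14246825 0.14118637 0.13967494 0.13827496 0.14040658
 0.14153392 0.13661029 0.1374254  0.13871064 0.1362581  0.13440809]
knob [-0.04032782  0.03008596] 68 5.35334762829193
pad y [0.00673012 0.00998753 0.02925046]
```

View pics/top4.png

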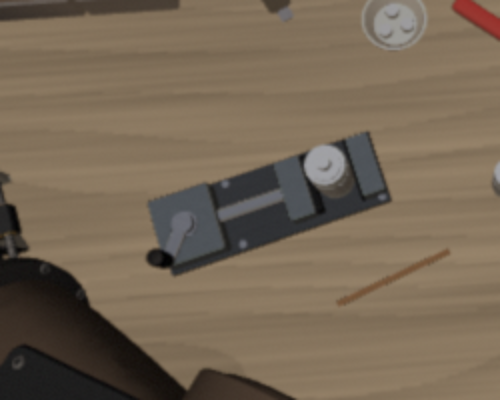

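The tube is upright at (328,165), centred and pressed between the jaws (y = -18.7 mm). The crank is at about 5.35 rad and the arm is clear, so I'm handing in.

```bash
python3 -c "
from plant import arm;print(arm.sign_off())"
```

```text
the job is handed in; nothing more can be done
None
```

The short tube stands upright and clamped between the vise jaws, with the crank at about 5.35 rad by the last camera view and the arm clear of everything; I handed the job in at about 16.5 s, and no verdict came back.

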